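# Make up the preparation kit and the paint kit

### The arm

A 6-joint arm with a two-finger parallel gripper is mounted at the origin on a cart in front of the work surface, level with it; the furniture and walls round the work are solid. World frame = base frame: x ahead of the robot, y to its left, z up, the work surface at z = 0. Lengths are in m, angles in rad, forces in N, time in s.
With the tool pointing down it reaches from about 0.25 to 0.775 m from the base axis. Payload 4 kg.
Tool frame: the origin (TCP) lies on the centre line of the jaws, within the pads' length; the fingertips stand 25 mm ahead of it and the grasp point (between the pads) lies 6 mm ahead of it; z points along the fingers, y is the line along which they close (so a half turn about z gives the same grasp; the last joint's range is limited). The gripper opens to 94 mm and grips with 3 to 60 N. Pads are 16 mm wide; open, the fingers measure 119 mm over their backs; the gripper's body (75 mm by 177 mm) begins 78 mm behind the grasp point.
Start: joints at [-1.323, 0.087, 1.371, -0, 1.684, -0.103], TCP at [0.189, -0.517, 0.231] pointing down, gripper open.
Joint ranges: [-3.1, 3.1], [-0.76, 2.03], [0.27, 2.55], [-1.08, 4.22], [0.17, 2.65], [-2.57, 2.57]. Speed limits (rad/s): [2.79, 2.79, 3.14, 3.14, 3.14, 3.14].

### API

Orientations are given as [roll, pitch, yaw] about the fixed x, y, z axes, in that order (R = Rz(yaw) Ry(pitch) Rx(roll)).
In Python, from bench import sensors, optics, ticket gives the robot as it stands.
- The arm moves only by the tool send_rows, never from a script. Its argument "rows" is a list of rows, each a list of 6 numbers: the shift along the world's x, y, z in mm, then the turn, a rotation vector about the world's x, y, z in rad. In form: [[x, y, z, wx, wy, wz], ...]. A call has 1 to 8 rows; each row shifts and turns the commanded pose from where the row before left it; what a row does not reach is not made up. A row lasts 1/12 s, in which the tool goes at most 41.7 mm and 7.16 degrees, less where a joint would pass 70% of its speed; a pose out of reach is approached as far as the arm can. A call is refused whole if a number of a shift passes 41.7 or a number of a turn 0.125, either way. A call with a gripper value outside its range is refused whole. "grip" is the finger opening in mm, from 0 to 94, set as the call begins (left out, the last holds). The fingers move at their own pace and stop on an object; the grip force is fixed at half the most. Time passes only in rows, so rows that do not move let the fingers close. It gives the time, the measured TCP pose, the force, the opening and the grip force at its end, in the units of the state.
- sensors.get_obs(): the state, without advancing time (a new reading comes with each control period).
- optics.snapshot(name): name is "side" or "top"; returns the picture (420x560x3 uint8, red, green, blue); there is no depth.
- optics.camera_model(name): a dict with "vertical_fov" (degrees; the focal length in pixels is half the picture's height over the tangent of half this angle, whatever the lens; pixels are square), "cx", "cy" (the principal point, pixels), "R" (3x3) and "t" (3): a world point X has camera coordinates R X + t. Camera axes: x right, y down, z forward; pixel columns grow to the right and rows downward; lengths in m; the calibration is good to about 2 mm. A picture is of the moment at which its call begins. camera_model takes no time and is no camera call.
- ticket.close_job(): hands the job in; it is judged then, once.
The state is a dict: "time": time; "joint_positions": joint angles; "qvel": joint speeds; "joint_torque": joint torques, N m; "tool_pos": TCP position; "ee_rot": TCP orientation; "wrist_force": force on the tool from outside, world axes, zero at the start; "wrist_torque": the same for the moment, N m; "width": finger opening in m; "finger_force": force on a finger pad.
Only numpy, scipy, OpenCV 4.12 (cv2) and the standard library are available. Lean on these libraries where they do the work, as an engineer would, in place of code of your own. Each camera call takes 0.05 s, during which the arm holds its last target. There are 200 camera calls.

### The job

Make up two kits in the trays, and finish the yellow one before you put anything into the green one. Yellow tray (preparation kit): the black-handled scraper in the long bay, the cork sanding block in the larger of the two pockets and the stick of blue chalk in the smaller one; green tray (paint kit): the blue-handled brush in the long bay and the red paint jar upright in the middle pocket. Everything lies flat on its tray's floor, inside the walls of its place; leave the blue paint jar, the red-handled brush and the jar with the green lid where they stand.

Things in the scene. Friction and masses are not known exactly. Their poses are not given: they have to be found in the camera images.
- yellow_tray: Yellow tray, fixed, 176 (x) x 230 (y) mm; floor 3 mm thick, walls 4 mm thick, 12 mm high over the table. Origin: centre of underside, z up. -x side (near the robot): long bay, inside 84 (x) x 222 (y) mm, centre x=-42, y=0. +x side: two pockets 80 mm wide in x, centres x=+44 mm; the larger 124 mm long in y, centre y=+49; the smaller 94 mm long, centre y=-64.
- green_tray: Green tray, fixed; outside, floor, walls and origin as the yellow tray. -x side (near the robot): long bay, inside 84 (x) x 222 (y) mm, centre x=-42, y=0. +x side: three pockets 80 mm wide in x, centres x=+44 mm; the middle one 84 mm long in y, centre y=0; one of 65 mm at each end, which stay empty.
- paint_scraper: Paint scraper, black handle, flat steel blade, 190 (x) x 50 (y) x 18 mm, lying flat; origin: centre of underside, z up; handle to its +x, blade to -x. The handle, x=-10 to +95 mm, is up to 26 mm wide (y), 17 mm thick, and rests on the surface; the blade is 50 mm wide, 2 mm thick and 7 mm above it. Grip the handle across its width at about x=+20 mm, near the centre of mass.
- cork_block: Brown cork sanding block, 60 (x) x 100 (y) x 30 mm high, lying flat; origin: centre of its underside, z up. Grip it across its 60 mm width (its x).
- blue_chalk: Stick of light blue chalk, square, 13 (x) x 53 (y) x 13 mm high; origin: centre of its underside, z up, long axis y. Grip it across its 13 mm width.
- red_jar: Closed paint jar with red band and white lid with a red dab of paint, 61 mm in diameter, 74 mm high, lid (top 16 mm) 58 mm in diameter; origin: centre of its underside, z up when it stands. Grip across the body.
- blue_brush: Flat paint brush with blue handle and steel ferrule, 186 (x) x 26 (y) x 15 mm, lying flat by itself just left or right of the pair of trays (not the brushes near the table's right end); origin: centre of its underside, z up; handle to its +x, bristles to -x. At the origin the handle is 22 mm wide (y) and reaches from 2 to 14 mm above the underside; grip it there.
- blue_jar: Bystander, not part of a kit: the same jar with a blue band and a blue dab on its white lid, 61 mm in diameter, 74 mm high; origin: centre of its underside.
- red_brush: Bystander, not part of a kit: flat brush with red handle, 206 (x) x 41 (y) x 15 mm, lying across, at the left, left of the stock; origin: centre of its underside, handle to +x.
- green_lid_jar: Bystander, not part of a kit: closed glass jar with red contents and green lid, 74 mm in diameter, 90 mm high; origin: centre of its underside.

How it is judged:
On the way:
1. the yellow kit is complete and released, with neither the red jar nor the blue-handled brush in the green tray yet (x of cork_block in the frame of yellow_tray between 0.029 and 0.059 m and y of cork_block in the frame of yellow_tray between 0.033 and 0.065 m and z of each of cork_block, blue_chalk, paint_scraper in the frame of yellow_tray below 0.008 m and angle between each of cork_block, blue_chalk, paint_scraper's own z axis and vertical below 0.08 rad and x of blue_chalk in the frame of yellow_tray between 0.01 and 0.078 m and y of blue_chalk in the frame of yellow_tray between -0.098 and -0.03 m and x of paint_scraper in the frame of yellow_tray between -0.067 and -0.017 m and y of paint_scraper in the frame of yellow_tray between -0.022 and 0.022 m and contact force between the fingers and cork_block below 0.2 N and contact force between the fingers and blue_chalk below 0.2 N and contact force between the fingers and paint_scraper below 0.2 N and not (x of red_jar in the frame of green_tray between -0.09 and 0.09 m and y of red_jar in the frame of green_tray between -0.115 and 0.115 m) and not (x of blue_brush in the frame of green_tray between -0.09 and 0.09 m and y of blue_brush in the frame of green_tray between -0.115 and 0.115 m)), for 0.2 s.
At the end, for the whole second after the job is handed in: Yellow tray: scraper in the long bay, cork block in the larger pocket, chalk in the smaller. Green tray: blue-handled brush in the long bay, red jar upright in the middle pocket. All lie on the tray floor (underside below 8 mm, level to 0.08 rad), on no wall, released and at rest (x of cork_block in the frame of yellow_tray between 0.029 and 0.059 m and y of cork_block in the frame of yellow_tray between 0.033 and 0.065 m and z of each of cork_block, blue_chalk, paint_scraper in the frame of yellow_tray below 0.008 m and angle between each of cork_block, blue_chalk, paint_scraper, red_jar, blue_brush's own z axis and vertical below 0.08 rad and x of blue_chalk in the frame of yellow_tray between 0.01 and 0.078 m and y of blue_chalk in the frame of yellow_tray between -0.098 and -0.03 m and x of paint_scraper in the frame of yellow_tray between -0.067 and -0.017 m and y of paint_scraper in the frame of yellow_tray between -0.022 and 0.022 m and x of red_jar in the frame of green_tray between 0.03 and 0.058 m and y of red_jar in the frame of green_tray between -0.016 and 0.016 m and z of each of red_jar, blue_brush in the frame of green_tray below 0.008 m and x of blue_brush in the frame of green_tray between -0.074 and -0.01 m and y of blue_brush in the frame of green_tray between -0.022 and 0.022 m and linear speed of each of cork_block, blue_chalk, paint_scraper, red_jar, blue_brush below 0.02 m/s and angular speed of each of cork_block, blue_chalk, paint_scraper, red_jar, blue_brush below 0.2 rad/s and contact force between the fingers and cork_block below 0.2 N and contact force between the fingers and blue_chalk below 0.2 N and contact force between the fingers and paint_scraper below 0.2 N and contact force between the fingers and red_jar below 0.2 N and contact force between the fingers and blue_brush below 0.2 N); the robot touches nothing.
It fails at once if blue jar is moved by more than 20 mm or tipped (distance of blue_jar from where it was at the start of the episode above 0.02 m or angle between blue_jar's own z axis and vertical above 0.3 rad).
It fails at once if red brush is moved by more than 20 mm or tipped (distance of red_brush from where it was at the start of the episode above 0.02 m or angle between red_brush's own z axis and vertical above 0.3 rad).
It fails at once if green lid jar is moved by more than 20 mm or tipped (distance of green_lid_jar from where it was at the start of the episode above 0.02 m or angle between green_lid_jar's own z axis and vertical above 0.3 rad).
It also fails if it takes over 112 s, if anything falls off the work surface, if the arm or the gripper's body presses on something with over 40 N, if the wrist force passes 120 N, or if a joint passes its speed limit or range.

## Working session

There is one attempt and no reset: what is moved stays moved. The work goes in short steps, Python scripts to look and compute and a tool call to move; the robot and the scene stay as the last step left them, time stands still between calls to the robot, and variables do not carry over. Pictures are saved under pics/ and viewed, at most 14 in all, crops included, and the job is handed in when it is done.

Besides the shell and the picture viewer there is one more tool, called after "Request:" by a JSON object that holds its "api" and its "payload". send_rows: Moves the arm, as the interface text tells. Its arguments: {"type":"object","properties":{"rows":{"type":"array"},"grip":{"type":"number"}},"required":["rows"]}

```bash
mkdir -p pics; ls; python3 - <<'E'
from bench import sensors, optics
import cv2,json
for n in("top","side"):
    im=optics.snapshot(n); cv2.imwrite(f"pics/{n}0.png",cv2.resize(im[:,:,::-1],(800,600),interpolation=cv2.INTER_CUBIC)); cv2.imwrite(f"pics/{n}_raw.png",im[:,:,::-1])
    print(n,optics.camera_model(n))
print(sensors.get_obs())
E
```

```text
pics
top {'vertical_fov': 53.51915141407167, 'cx': 280.52842422007296, 'cy': 210.10512349092298, 'R': array([[ 0.00152796, -0.99989557,  0.01437065],
       [-0.99549755, -0.0028829 , -0.0947434 ],
       [ 0.09477493, -0.01416118, -0.995398  ]]), 't': array([-0.02118665,  0.60431562,  1.10440961])}
side {'vertical_fov': 45.39909212239855, 'cx': 270.9308452696837, 'cy': 197.06795381512416, 'R': array([[-0.86967249, -0.49314846, -0.02177946],
       [-0.15755206,  0.31911727, -0.93452743],
       [ 0.46781097, -0.8093014 , -0.35522407]]), 't': array([0.55905302, 0.11462225, 1.14891456])}
{'time': 0.1, 'joint_positions': array([-1.32312259e+00,  8.78990241e-02,  1.37203893e+00, -1.09816492e-05,
        1.68360747e+00, -1.03085570e-01]), 'qvel': array([-0.00138482,  0.00056493, -0.00294893, -0.00010808,  0.00203688,
        0.00161259]), 'joint_torque': array([ 2.25751239e-03, -3.41251945e+01, -3.03302872e+01,  7.19424058e-02,
        3.03787517e-02, -9.98526343e-05]), 'tool_pos': array([ 0.18888094, -0.51609703,  0.22944394]), 'ee_rot': array([-3.13964913e+00, -1.90089458e-04,  3.50757897e-01]), 'wrist_force': array([-0.46712707, -0.30231807, -0.39525872]), 'wrist_torque': array([ 0.04899437, -0.00364479,  0.02020512]), 'finger_force': 0.0, 'width': 0.09427178780960689}
```

View pics/top0.png

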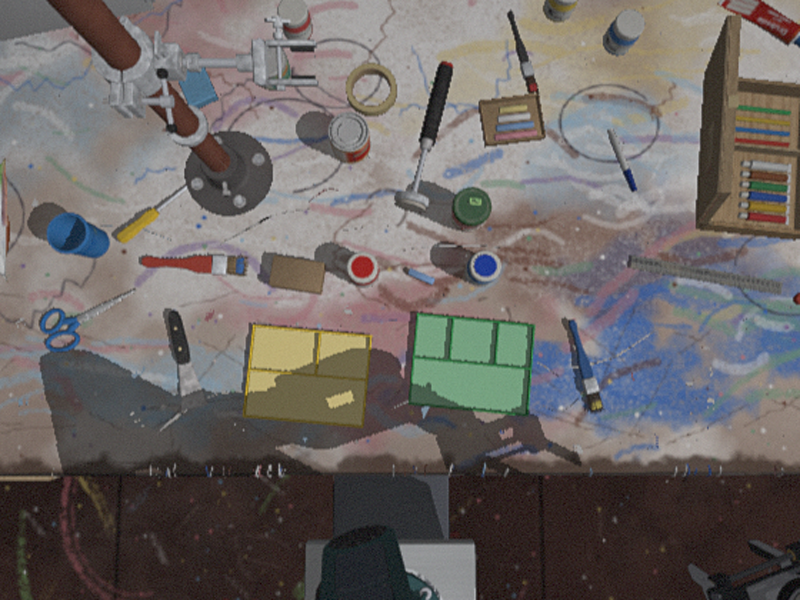

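View pics/side0.png

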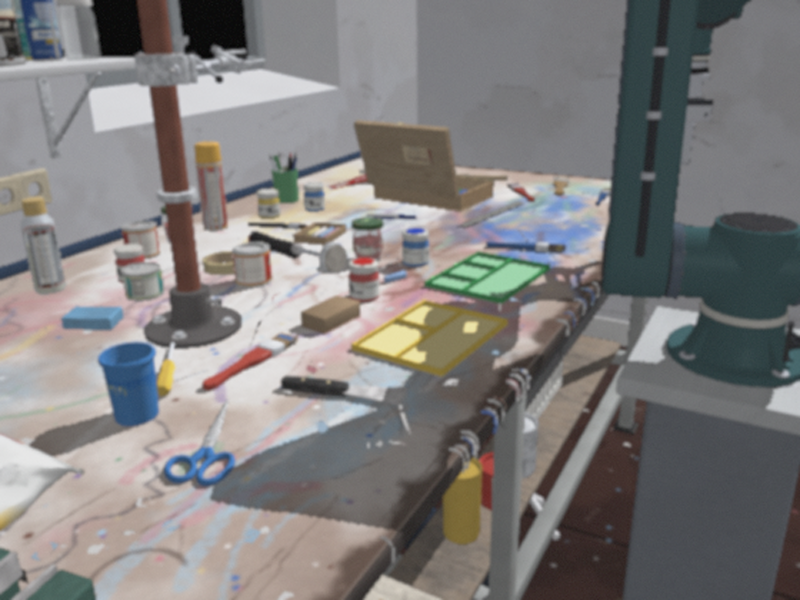

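The top view shows the scraper (~180,355), red brush (195,263), cork (297,272), red jar (361,267), chalk (418,275), blue jar (485,265), trays, and the blue brush (585,365) to the right. I'll enlarge the work area.

```bash
python3 - <<'E'
import cv2
im=cv2.imread("pics/top_raw.png")
for n,x in(("A",95),("B",255)):
    c=cv2.convertScaleAbs(im[165:305,x:x+190],alpha=1.4,beta=15)
    cv2.imwrite(f"pics/crop{n}.png",cv2.resize(c,None,fx=4,fy=4,interpolation=cv2.INTER_CUBIC))
E
```

```text
(no output)
```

View pics/cropA.png

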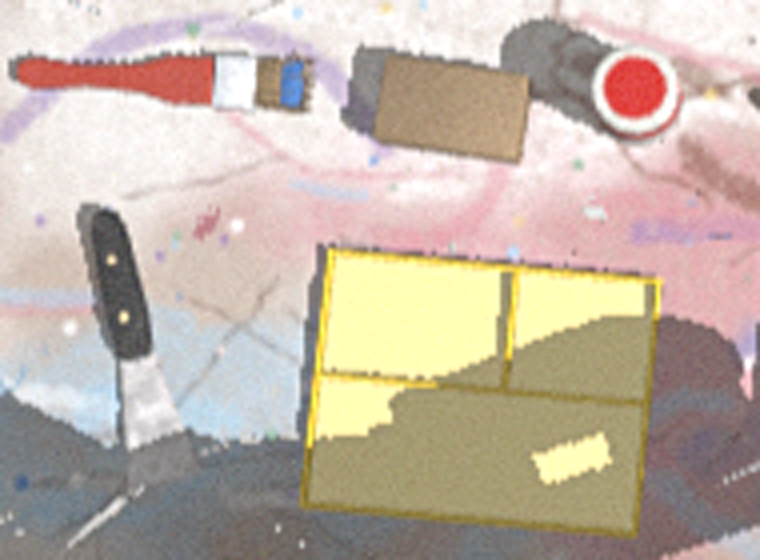

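View pics/cropB.png

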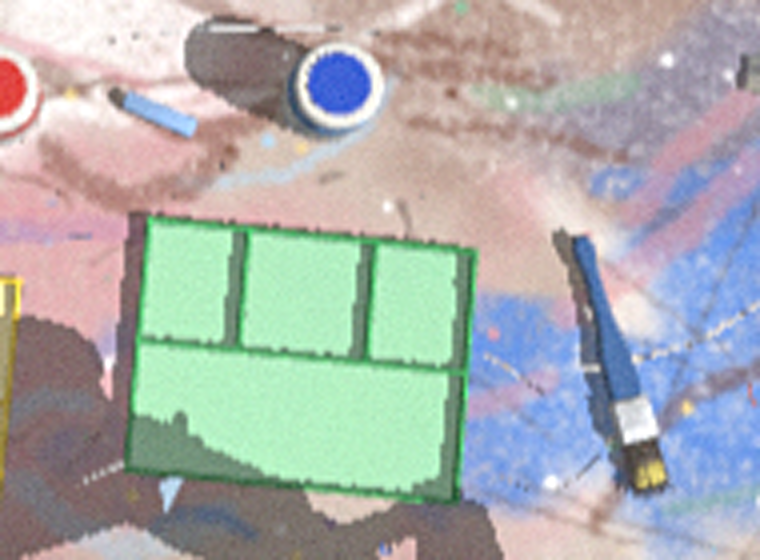

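Crop A: yellow tray corners (322,248),(661,280),(636,536),(303,505); cork (387,54),(529,77),(519,163),(376,137); red lid centre (636,88); scraper handle ends (103,208),(135,358). Crop B: green tray corners (145,215),(478,248),(460,503),(124,470); chalk centre (160,115); blue brush ends (583,238),(648,490); blue lid (338,88).

```bash
cat > h.py <<'E'
import numpy as np
from bench import optics
def w(cam,u,v,z):
    m=optics.camera_model(cam); H=420 
    f=H/2/np.tan(np.radians(m["vertical_fov"]/2)); R,t=m["R"],m["t"]
    d=R.T@np.array([(u-m["cx"])/f,(v-m["cy"])/f,1]); c=-R.T@t
    return c+d*(z-c[2])/d[2]
def crop(x0,c,z,y0=165,s=4): return np.array([w("top",(u+.5)/s-.5+x0,(v+.5)/s-.5+y0,z)[:2] for u,v in c])*1000
def rect(P):
    import cv2
    P=np.array(P); c=P.mean(0); x=(P[0]+P[1]-P[2]-P[3])/2; y=(P[0]+P[3]-P[1]-P[2])/2
    s=[np.hypot(*x),np.hypot(*y)]; a=np.degrees([np.arctan2(x[1],x[0]),np.arctan2(-y[0],y[1])])
    return c.round(1),np.round(s,1),a.round(1)
E
python3 - <<'E'
from h import *
A,B=95,255
print("Y",*rect(crop(A,[(322,248),(661,280),(636,536),(303,505)],.012)))
print("G",*rect(crop(B,[(145,215),(478,248),(460,503),(124,470)],.012)))
print("cork",*rect(crop(A,[(387,54),(529,77),(519,163),(376,137)],.030)))
print("chalk",*rect(crop(B,[(129,91),(197,119),(192,138),(122,111)],.013)))
print("jarR",crop(A,[(636,88)],.074),"jarB",crop(B,[(338,88)],.074))
for n,x,c,z in(("scr",A,[(103,208),(135,358)],.012),("brush",B,[(583,238),(648,490)],.01)):
    P=crop(x,c,z); d=P[0]-P[1]; print(n,P.round(1).tolist(),np.hypot(*d).round(1),np.degrees(np.arctan2(d[1],d[0])).round(1),P.mean(0).round(1))
print("green lid",crop(0,[(471,203)],.09,0,800/560))
E
```

```text
Y [462.3 158.7] [173.8 229.6] [-4.  -5.3]
G [ 485.2 -156.1] [174.3 230.3] [-5.  -5.5]
cork [654.5 178.3] [58.4 98.5] [-6.  -9.6]
chalk [652.7 -59.1] [14.3 51.5] [-17.  -21.7]
jarR [[661.74462453  51.48455805]] jarB [[ 662.58049837 -173.33827639]]
scr [[586.7, 419.1], [484.5, 393.6]] 105.4 14.0 [535.6 406.4]
brush [[568.1, -352.1], [395.9, -392.2]] 176.8 13.1 [ 482.  -372.2]
green lid [[ 778.20752216 -147.10178656]]
```

Every size agrees with the given dimensions. I'll start with the chalk (653,-59), with tool yaw of about 69°.

Request:
{"api": "send_rows", "payload": {"rows": [[29,28.5,-5,0,0,0.0535],[29,28.5,-5,0,0,0.0535],[29,28.5,-5,0,0,0.0535],[29,28.5,-5,0,0,0.0535],[29,28.5,-5,0,0,0.0535],[29,28.5,-5,0,0,0.0535],[29,28.5,-5,0,0,0.0535],[29,28.5,-5,0,0,0.0535]], "grip": 45}}

```text
time: 0.77
tool_pos: [0.4218, -0.2867, 0.1899]
ee_rot: [-3.141, 0.0, 0.781]
wrist_force: [0.5, -1.7, 0.0]
width: 0.0461
finger_force: 0.0
```

Request:
{"api": "send_rows", "payload": {"rows": [[29,28.5,-5,0,0,0.0535],[29,28.5,-5,0,0,0.0535],[29,28.5,-5,0,0,0.0535],[29,28.5,-5,0,0,0.0535],[29,28.5,-5,0,0,0.0535],[29,28.5,-5,0,0,0.0535],[29,28.5,-5,0,0,0.0535],[29,28.5,-5,0,0,0.0535]]}}

```text
time: 1.43
tool_pos: [0.6538, -0.0587, 0.1494]
ee_rot: [-3.14, 0.0, 1.21]
wrist_force: [0.2, -1.0, -0.0]
width: 0.0446
finger_force: 0.0
```

Request:
{"api": "send_rows", "payload": {"rows": [[0,0,0,0,0,0],[0,0,0,0,0,0],[0,0,0,0,0,0]]}}

```text
time: 1.68
tool_pos: [0.6525, -0.0606, 0.1496]
ee_rot: [-3.14, 0.001, 1.207]
wrist_force: [0.3, -1.1, -0.3]
width: 0.0451
finger_force: 0.0
```

Request:
{"api": "send_rows", "payload": {"rows": [[0,1,-30,0,0,0],[0,0,-30,0,0,0],[0,0,-30,0,0,0],[0,0,-20,0,0,0],[0,0,-11,0,0,0],[0,0,0,0,0,0],[0,0,0,0,0,0]]}}

```text
time: 2.27
tool_pos: [0.653, -0.0607, 0.0306]
ee_rot: [3.14, -0.0, 1.205]
wrist_force: [0.7, -0.8, 0.9]
width: 0.045
finger_force: 0.0
```

Request:
{"api": "send_rows", "payload": {"rows": [[0,0,0,0,0,0],[0,0,0,0,0,0],[0,0,0,0,0,0],[0,0,0,0,0,0],[0,0,0,0,0,0],[0,0,0,0,0,0]], "grip": 4}}

```text
time: 2.77
tool_pos: [0.6533, -0.0595, 0.0301]
ee_rot: [3.141, -0.0, 1.207]
wrist_force: [0.9, -0.7, 1.9]
width: 0.0121
finger_force: 30.0
```

Request:
{"api": "send_rows", "payload": {"rows": [[0,0,15,0,0,0],[0,0,25,0,0,0],[0,0,25,0,0,0],[0,0,25,0,0,0]]}}

```text
time: 3.1
tool_pos: [0.6526, -0.0594, 0.1199]
ee_rot: [-3.14, 0.0, 1.207]
wrist_force: [0.6, -0.0, -0.1]
width: 0.0126
finger_force: 30.0
```

Request:
{"api": "send_rows", "payload": {"rows": [[-25.3,25,0,0,0,0.047],[-25.3,25,0,0,0,0.047],[-25.3,25,0,0,0,0.047],[-25.3,25,0,0,0,0.047],[-25.3,25,0,0,0,0.047],[-25.3,25,0,0,0,0.047],[0,0,0,0,0,0],[0,0,0,0,0,0]]}}

```text
time: 3.77
tool_pos: [0.5002, 0.0916, 0.1197]
ee_rot: [3.141, 0.0, 1.491]
wrist_force: [0.0, 0.2, 0.9]
width: 0.0125
finger_force: 30.0
```

Request:
{"api": "send_rows", "payload": {"rows": [[0,0,-25,0,0,0],[0,0,-25,0,0,0],[0,0,-20,0,0,0],[0,0,-10,0,0,0],[0,0,-6,0,0,0],[0,0,0,0,0,0],[0,0,0,0,0,0]]}}

```text
time: 4.35
tool_pos: [0.5026, 0.09, 0.0343]
ee_rot: [3.14, -0.0, 1.488]
wrist_force: [0.6, -0.2, -0.1]
width: 0.0124
finger_force: 30.0
```

Request:
{"api": "send_rows", "payload": {"rows": [[0,0,0,0,0,0],[0,0,0,0,0,0],[0,0,0,0,0,0]], "grip": 40}}

```text
time: 4.6
tool_pos: [0.5018, 0.0904, 0.0341]
ee_rot: [3.14, -0.0, 1.489]
wrist_force: [1.1, -0.3, 0.8]
width: 0.0292
finger_force: 0.0
```

Request:
{"api": "send_rows", "payload": {"rows": [[0,0,15,0,0,0],[0,0,30,0,0,0],[0,0,35,0,0,0],[0,0,35,0,0,0]]}}

```text
time: 4.93
tool_pos: [0.5005, 0.0904, 0.1493]
ee_rot: [-3.14, 0.0, 1.489]
wrist_force: [1.3, -0.3, -0.0]
width: 0.0401
finger_force: 0.0
```

Request:
{"api": "send_rows", "payload": {"rows": [[30.8,17.6,0,0,0,-0.0134],[30.8,17.6,0,0,0,-0.0134],[30.8,17.6,0,0,0,-0.0134],[30.8,17.6,0,0,0,-0.0134],[30.8,17.6,0,0,0,-0.0134],[0,0,0,0,0,0],[0,0,0,0,0,0],[0,0,0,0,0,0]], "grip": 88}}

```text
time: 5.6
tool_pos: [0.6548, 0.1783, 0.1481]
ee_rot: [-3.141, 0.001, 1.422]
wrist_force: [-0.4, -0.0, 0.5]
width: 0.0872
finger_force: 0.0
```

Request:
{"api": "send_rows", "payload": {"rows": [[0,0,-30,0,0,0],[0,0,-30,0,0,0],[0,0,-25,0,0,0],[0,0,-15,0,0,0],[0,0,-9,0,0,0],[0,0,0,0,0,0],[0,0,0,0,0,0]]}}

```text
time: 6.18
tool_pos: [0.6551, 0.1781, 0.0409]
ee_rot: [3.14, -0.0, 1.421]
wrist_force: [-0.4, 0.0, 0.3]
width: 0.0878
finger_force: 0.0
```

Request:
{"api": "send_rows", "payload": {"rows": [[0,0,0,0,0,0],[0,0,0,0,0,0],[0,0,0,0,0,0],[0,0,0,0,0,0],[0,0,0,0,0,0],[0,0,0,0,0,0]], "grip": 50}}

```text
time: 6.68
tool_pos: [0.6557, 0.1786, 0.0404]
ee_rot: [3.14, -0.0, 1.422]
wrist_force: [0.8, 0.2, 3.3]
width: 0.0604
finger_force: 30.0
```

Request:
{"api": "send_rows", "payload": {"rows": [[0,0,15,0,0,0],[0,0,25,0,0,0],[0,0,25,0,0,0],[0,0,25,0,0,0]]}}

```text
time: 7.02
tool_pos: [0.6547, 0.1784, 0.1295]
ee_rot: [-3.14, 0.001, 1.422]
wrist_force: [0.1, 0.6, -0.5]
width: 0.0605
finger_force: 30.0
```

Request:
{"api": "send_rows", "payload": {"rows": [[-29,5.1,0,0,0,0.012],[-29,5.1,0,0,0,0.012],[-29,5.1,0,0,0,0.012],[-29,5.1,0,0,0,0.012],[-28.5,5.1,0,0,0,0.012],[0,0,0,0,0,0],[0,0,0,0,0,0]]}}

```text
time: 7.6
tool_pos: [0.5096, 0.2043, 0.1294]
ee_rot: [3.141, 0.0, 1.483]
wrist_force: [0.3, 0.0, 0.2]
width: 0.0602
finger_force: 30.0
```

Request:
{"api": "send_rows", "payload": {"rows": [[0,0,-25,0,0,0],[0,0,-25,0,0,0],[0,0,-20,0,0,0],[0,0,-10,0,0,0],[0,0,-6,0,0,0],[0,0,0,0,0,0],[0,0,0,0,0,0]]}}

```text
time: 8.18
tool_pos: [0.5122, 0.204, 0.0444]
ee_rot: [3.139, -0.001, 1.481]
wrist_force: [0.7, 0.6, -0.8]
width: 0.0605
finger_force: 30.0
```

Request:
{"api": "send_rows", "payload": {"rows": [[0,0,0,0,0,0],[0,0,0,0,0,0],[0,0,0,0,0,0],[0,0,0,0,0,0]], "grip": 76}}

```text
time: 8.52
tool_pos: [0.5111, 0.2041, 0.0439]
ee_rot: [3.141, -0.0, 1.482]
wrist_force: [-0.1, -0.3, -0.6]
width: 0.0759
finger_force: 0.0
```

Request:
{"api": "send_rows", "payload": {"rows": [[0,0,15,0,0,0],[0,0,30,0,0,0],[0,0,30,0,0,0],[0,0,30,0,0,0]]}}

```text
time: 8.85
tool_pos: [0.5103, 0.2039, 0.1494]
ee_rot: [-3.141, 0.0, 1.482]
wrist_force: [0.9, -0.3, 0.2]
width: 0.0763
finger_force: 0.0
```

Request:
{"api": "send_rows", "payload": {"rows": [[0,25,0,0,0,-0.103],[0,25,0,0,0,-0.103],[0,25,0,0,0,-0.103],[0,25,0,0,0,-0.103],[0,25,0,0,0,-0.103],[0,25,0,0,0,-0.103],[0,25,0,0,0,-0.103],[3,22,0,0,0,-0.103]], "grip": 54}}

```text
time: 9.52
tool_pos: [0.5131, 0.4027, 0.1486]
ee_rot: [-3.141, -0.0, 0.654]
wrist_force: [-0.2, -0.4, -0.0]
width: 0.0541
finger_force: 0.0
```

Request:
{"api": "send_rows", "payload": {"rows": [[0,0,-10,0,0,-0.103],[0,0,-20,0,0,-0.103],[0,0,-20,0,0,-0.103],[0,0,-20,0,0,-0.103],[0,0,0,0,0,0],[0,0,0,0,0,0]]}}

```text
time: 10.02
tool_pos: [0.5128, 0.4005, 0.0771]
ee_rot: [3.14, 0.003, 0.248]
wrist_force: [0.2, -0.9, 0.7]
width: 0.0541
finger_force: 0.0
```

```bash
python3 - <<'E'
from bench import optics
import cv2
im=optics.snapshot("side")[:,:,::-1]
cv2.imwrite("pics/s1.png",cv2.resize(im[150:350,100:380],None,fx=2.85,fy=2.85,interpolation=cv2.INTER_CUBIC))
E
```

```text
(no output)
```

View pics/s1.png

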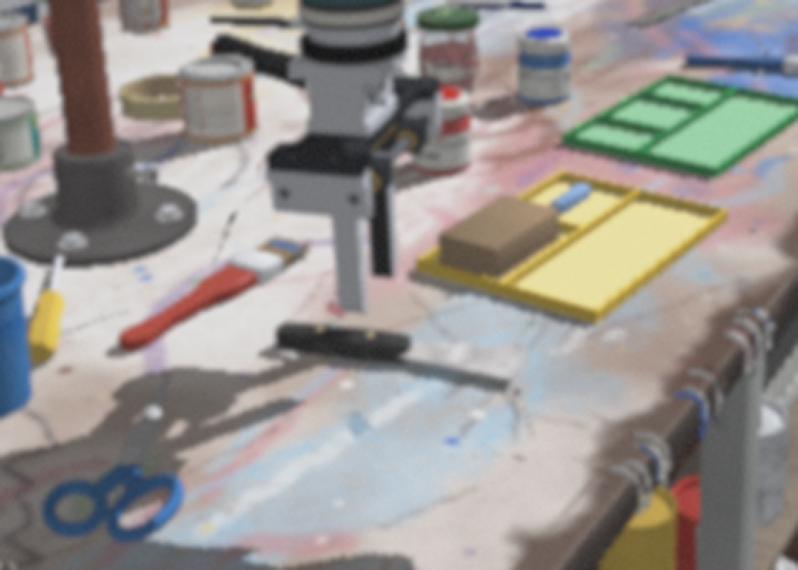

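Chalk (575,195) and cork (500,235) are lying in their pockets. The open fingers are above the scraper's handle (340,340), so I'll go down and grip it.

Request:
{"api": "send_rows", "payload": {"rows": [[0,0,-20,0,0,0],[0,0,-15,0,0,0],[0,0,-10,0,0,0],[0,0,-4,0,0,0],[0,0,0,0,0,0],[0,0,0,0,0,0]]}}

```text
time: 10.57
tool_pos: [0.5143, 0.4014, 0.0307]
ee_rot: [-3.141, -0.002, 0.246]
wrist_force: [0.6, 1.0, -0.1]
width: 0.0538
finger_force: 0.0
```

Request:
{"api": "send_rows", "payload": {"rows": [[0,0,0,0,0,0],[0,0,0,0,0,0],[0,0,0,0,0,0],[0,0,0,0,0,0],[0,0,0,0,0,0],[0,0,0,0,0,0]], "grip": 12}}

```text
time: 11.07
tool_pos: [0.5139, 0.401, 0.0299]
ee_rot: [3.142, -0.001, 0.246]
wrist_force: [-0.6, -0.8, 1.1]
width: 0.0246
finger_force: 30.0
```

Request:
{"api": "send_rows", "payload": {"rows": [[0,0,10,0,0,0],[0,0,20,0,0,0],[0,0,30,0,0,0],[0,0,30,0,0,0],[0,0,0,0,0,0]]}}

```text
time: 11.48
tool_pos: [0.517, 0.4032, 0.1283]
ee_rot: [-3.137, -0.013, 0.246]
wrist_force: [0.8, 0.8, 1.9]
width: 0.0249
finger_force: 30.0
```

Request:
{"api": "send_rows", "payload": {"rows": [[-7.6,-18.2,0,0,0,0.103],[-7.6,-18.2,0,0,0,0.103],[-7.6,-18.2,0,0,0,0.103],[-7.6,-18.2,0,0,0,0.103],[-7.6,-18.2,0,0,0,0.103],[-7.6,-18.2,0,0,0,0.103],[-7.6,-18.2,0,0,0,0.103],[-7.6,-18.2,0,0,0,0.103]]}}

```text
time: 12.15
tool_pos: [0.4522, 0.2545, 0.1192]
ee_rot: [-3.141, 0.0, 1.075]
wrist_force: [0.7, -0.2, -1.5]
width: 0.0249
finger_force: 30.0
```

Request:
{"api": "send_rows", "payload": {"rows": [[-7.6,-18.2,0,0,0,0.103],[-7.6,-18.2,0,0,0,0.103],[-7.6,-18.2,0,0,0,0.103],[-7.6,-18.2,0,0,0,0.103],[0,0,0,0,0,0],[0,0,0,0,0,0],[0,0,0,0,0,0],[0,0,0,0,0,0]]}}

```text
time: 12.82
tool_pos: [0.4229, 0.1833, 0.1196]
ee_rot: [3.141, -0.001, 1.481]
wrist_force: [-0.2, 0.2, -1.3]
width: 0.0244
finger_force: 30.0
```

```bash
python3 - <<'E'
from bench import optics,sensors
import cv2
im=optics.snapshot("side")[:,:,::-1]
cv2.imwrite("pics/s2.png",cv2.resize(im[130:330,160:440],None,fx=2.85,fy=2.85,interpolation=cv2.INTER_CUBIC))
o=sensors.get_obs();print(o["tool_pos"],o["ee_rot"])
E
```

```text
[0.42283029 0.18332563 0.11950948] [ 3.14140323e+00 -3.30546406e-04  1.48174573e+00]
```

View pics/s2.png

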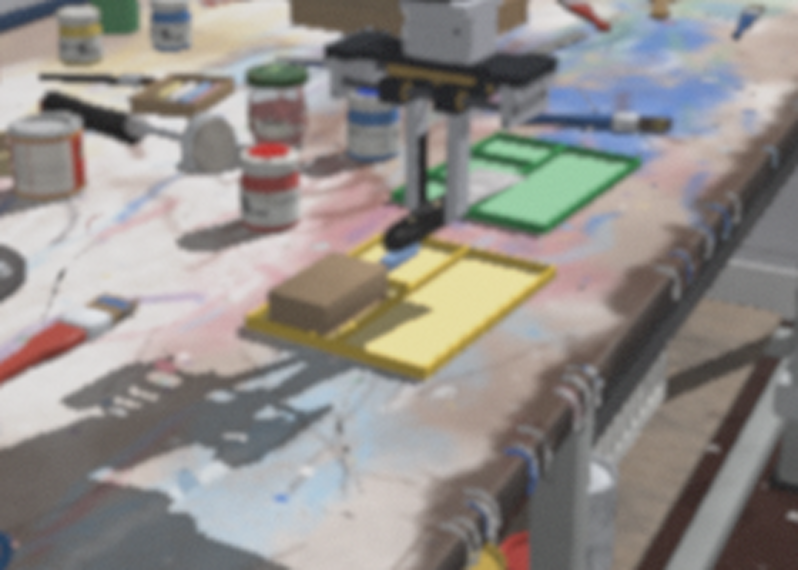

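The scraper (415,230) is held level over the yellow tray, handle toward +y. I'll lower it into the bay.

Request:
{"api": "send_rows", "payload": {"rows": [[-0.5,-1,-25,0,0,0],[0,0,-25,0,0,0],[0,0,-20,0,0,0],[0,0,-10,0,0,0],[0,0,-6,0,0,0],[0,0,0,0,0,0],[0,0,0,0,0,0]]}}

```text
time: 13.45
tool_pos: [0.4229, 0.1821, 0.0342]
ee_rot: [3.14, -0.001, 1.482]
wrist_force: [-0.0, 0.2, -0.2]
width: 0.025
finger_force: 30.0
```

Request:
{"api": "send_rows", "payload": {"rows": [[0,0,0,0,0,0],[0,0,0,0,0,0],[0,0,0,0,0,0]], "grip": 46}}

```text
time: 13.7
tool_pos: [0.4226, 0.1818, 0.0342]
ee_rot: [3.14, -0.001, 1.482]
wrist_force: [-0.6, -0.4, 0.6]
width: 0.0412
finger_force: 0.0
```

Request:
{"api": "send_rows", "payload": {"rows": [[0,0,15,0,0,0],[0,0,30,0,0,0],[0,0,35,0,0,0],[0,0,35,0,0,0]]}}

```text
time: 14.03
tool_pos: [0.4214, 0.1814, 0.1495]
ee_rot: [-3.14, 0.0, 1.482]
wrist_force: [1.1, -0.3, -0.2]
width: 0.0458
finger_force: 0.0
```

Request:
{"api": "send_rows", "payload": {"rows": [[4.3,-39.5,0,0,0,-0.0895],[4.3,-39.5,0,0,0,-0.0895],[4.3,-39.5,0,0,0,-0.0895],[4.3,-39.5,0,0,0,-0.0895],[4.3,-39.5,0,0,0,-0.0895],[4.3,-39.5,0,0,0,-0.0895],[4.3,-39.5,0,0,0,-0.0895],[4.3,-39.5,0,0,0,-0.0895]], "grip": 50}}

```text
time: 14.7
tool_pos: [0.4564, -0.1365, 0.1491]
ee_rot: [3.14, -0.001, 0.761]
wrist_force: [-0.1, 0.1, 0.2]
width: 0.0502
finger_force: 0.0
```

Request:
{"api": "send_rows", "payload": {"rows": [[4.3,-39.5,0,0,0,-0.0895],[4.3,-39.5,0,0,0,-0.0895],[4.3,-39.5,0,0,0,-0.0895],[4.3,-39.5,0,0,0,-0.0895],[4.3,-39.5,0,0,0,-0.0895],[4.3,-39.5,0,0,0,-0.0895],[0,0,0,0,0,0],[0,0,0,0,0,0]]}}

```text
time: 15.37
tool_pos: [0.4817, -0.3733, 0.1477]
ee_rot: [-3.141, 0.001, 0.226]
wrist_force: [-0.6, 0.5, -0.4]
width: 0.0499
finger_force: 0.0
```

```bash
python3 - <<'E'
from bench import optics,sensors
import cv2
im=optics.snapshot("top")[:,:,::-1]
c=cv2.convertScaleAbs(im[165:305,155:305],alpha=1.4,beta=15)
cv2.imwrite("pics/t3.png",cv2.resize(c,None,fx=4,fy=4,interpolation=cv2.INTER_CUBIC))
o=sensors.get_obs();print(o["tool_pos"],o["ee_rot"])
E
```

```text
[ 0.48195083 -0.37175601  0.14804164] [-3.14042240e+00  2.15589461e-04  2.28147960e-01]
```

View pics/t3.png

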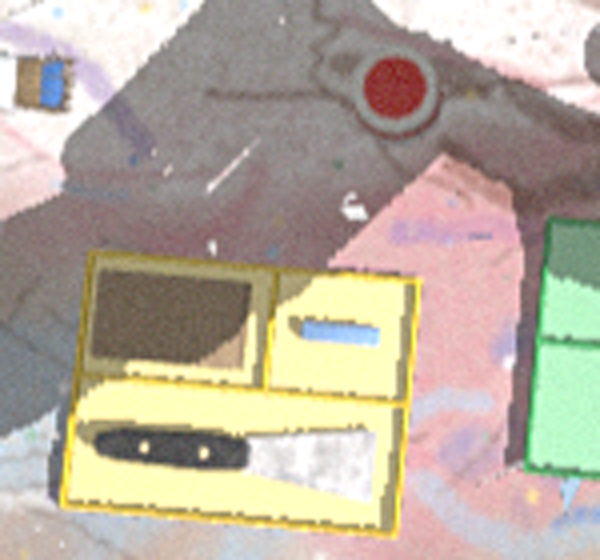

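The yellow kit lies inside its walls: cork corners about (97,268),(252,282),(242,370),(90,358), chalk (341,333), scraper from (96,443) to (375,465). I'll check those numbers, then pick up the brush.

```bash
python3 - <<'E'
from h import *
a=np.radians(-5);R=np.array([[np.cos(a),-np.sin(a)],[np.sin(a),np.cos(a)]])
f=lambda c,z:((crop(155,c,z)-[462.3,158.7])@R).round(1).tolist()
print(f([(170,319)],.033),f([(341,333)],.016),f([(96,443),(375,465)],.015))
E
```

```text
[[44.6, 49.2]] [[45.4, -64.4]] [[-43.0, 93.2], [-41.2, -95.9]]
```

Request:
{"api": "send_rows", "payload": {"rows": [[0,0,-30,0,0,0],[0,0,-30,0,0,0],[0,0,-30,0,0,0],[0,0,-20,0,0,0],[0,0,-10,0,0,0],[0,0,0,0,0,0],[0,0,0,0,0,0]]}}

```text
time: 16.0
tool_pos: [0.4828, -0.3706, 0.0294]
ee_rot: [3.141, -0.001, 0.23]
wrist_force: [0.4, 1.3, -0.0]
width: 0.0501
finger_force: 0.0
```

Request:
{"api": "send_rows", "payload": {"rows": [[0,0,0,0,0,0],[0,0,0,0,0,0],[0,0,0,0,0,0],[0,0,0,0,0,0],[0,0,0,0,0,0],[0,0,0,0,0,0]], "grip": 10}}

```text
time: 16.5
tool_pos: [0.4825, -0.3718, 0.0291]
ee_rot: [3.141, -0.001, 0.229]
wrist_force: [-0.8, -0.0, 2.0]
width: 0.0205
finger_force: 29.8
```

Request:
{"api": "send_rows", "payload": {"rows": [[0,0,10,0,0,0],[0,0,20,0,0,0],[0,0,30,0,0,0],[0,0,30,0,0,0],[0,0,0,0,0,0]]}}

```text
time: 16.92
tool_pos: [0.4851, -0.3741, 0.1268]
ee_rot: [3.131, -0.008, 0.229]
wrist_force: [0.5, -1.1, 0.9]
width: 0.0203
finger_force: 29.8
```

Request:
{"api": "send_rows", "payload": {"rows": [[-3.25,18.3,0,0,0,0.104],[-3.25,18.3,0,0,0,0.104],[-3.25,18.3,0,0,0,0.104],[-3.25,18.3,0,0,0,0.104],[-3.25,18.3,0,0,0,0.104],[-3.25,18.3,0,0,0,0.104],[-3.25,18.3,0,0,0,0.104],[-3.25,18.3,0,0,0,0.104]]}}

```text
time: 17.58
tool_pos: [0.4556, -0.224, 0.1181]
ee_rot: [-3.141, -0.0, 1.066]
wrist_force: [0.3, 0.3, 0.3]
width: 0.0205
finger_force: 29.8
```

Request:
{"api": "send_rows", "payload": {"rows": [[-3.25,18.3,0,0,0,0.104],[-3.25,18.3,0,0,0,0.104],[-3.25,18.3,0,0,0,0.104],[-3.25,18.3,0,0,0,0.104],[0,0,0,0,0,0],[0,0,0,0,0,0],[0,0,0,0,0,0]]}}

```text
time: 18.17
tool_pos: [0.4433, -0.1524, 0.1186]
ee_rot: [3.141, 0.001, 1.475]
wrist_force: [0.8, -0.9, -0.7]
width: 0.0206
finger_force: 29.8
```

Request:
{"api": "send_rows", "payload": {"rows": [[0,0,-25,0,0,0],[0,0,-25,0,0,0],[0,0,-20,0,0,0],[0,0,-10,0,0,0],[0,0,-6,0,0,0],[0,0,0,0,0,0],[0,0,0,0,0,0]]}}

```text
time: 18.75
tool_pos: [0.444, -0.1527, 0.0333]
ee_rot: [3.14, 0.001, 1.476]
wrist_force: [-0.6, -0.4, -0.4]
width: 0.0201
finger_force: 29.9
```

Request:
{"api": "send_rows", "payload": {"rows": [[0,0,0,0,0,0],[0,0,0,0,0,0],[0,0,0,0,0,0]], "grip": 46}}

```text
time: 19.0
tool_pos: [0.4437, -0.1522, 0.0331]
ee_rot: [3.14, 0.001, 1.477]
wrist_force: [-0.1, -0.2, -0.7]
width: 0.0369
finger_force: 0.0
```

Request:
{"api": "send_rows", "payload": {"rows": [[0,0,15,0,0,0],[0,0,30,0,0,0],[0,0,35,0,0,0],[0,0,35,0,0,0]]}}

```text
time: 19.33
tool_pos: [0.4426, -0.1515, 0.1484]
ee_rot: [-3.14, -0.0, 1.477]
wrist_force: [1.3, -0.6, 0.4]
width: 0.0459
finger_force: 0.0
```

Request:
{"api": "send_rows", "payload": {"rows": [[27.4,25.4,0,0,0,0],[27.4,25.4,0,0,0,0],[27.4,25.4,0,0,0,0],[27.4,25.4,0,0,0,0],[27.4,25.4,0,0,0,0],[27.4,25.4,0,0,0,0],[27.4,25.4,0,0,0,0],[27.4,25.4,0,0,0,0]], "grip": 90}}

```text
time: 20.0
tool_pos: [0.6636, 0.0529, 0.1476]
ee_rot: [3.141, 0.0, 1.477]
wrist_force: [0.4, -1.3, -0.8]
width: 0.0897
finger_force: 0.0
```

Request:
{"api": "send_rows", "payload": {"rows": [[0,0,0,0,0,0],[0,0,0,0,0,0],[0,0,-15,0,0,0],[0,0,-15,0,0,0],[0,0,-20,0,0,0],[0,0,-25,0,0,0],[0,0,-15,0,0,0],[0,0,-8,0,0,0]]}}

```text
time: 20.67
tool_pos: [0.6599, 0.0499, 0.0471]
ee_rot: [-3.137, 0.001, 1.475]
wrist_force: [-0.5, -0.1, -0.3]
width: 0.09
finger_force: 0.0
```

Request:
{"api": "send_rows", "payload": {"rows": [[0,0,0,0,0,0],[0,0,0,0,0,0],[0,0,0,0,0,0],[0,0,0,0,0,0],[0,0,0,0,0,0],[0,0,0,0,0,0],[0,0,0,0,0,0]], "grip": 50}}

```text
time: 21.25
tool_pos: [0.6633, 0.0513, 0.0512]
ee_rot: [3.139, -0.0, 1.477]
wrist_force: [-0.4, -0.9, 3.8]
width: 0.0585
finger_force: 30.0
```

Request:
{"api": "send_rows", "payload": {"rows": [[0,0,10,0,0,0],[0,0,20,0,0,0],[0,0,20,0,0,0],[0,0,20,0,0,0],[0,0,10,0,0,0],[0,0,0,0,0,0]]}}

```text
time: 21.75
tool_pos: [0.664, 0.0515, 0.1332]
ee_rot: [3.135, -0.001, 1.477]
wrist_force: [0.4, 0.2, -0.6]
width: 0.0586
finger_force: 30.0
```

Request:
{"api": "send_rows", "payload": {"rows": [[-10,-15,0,0,0,0],[-18,-28,0,0,0,0],[-20,-32,0,0,0,0],[-20,-32,0,0,0,0],[-20,-32,0,0,0,0],[-20,-32,0,0,0,0],[-16,-25,0,0,0,0],[-9.5,-15.5,0,0,0,0]]}}

```text
time: 22.42
tool_pos: [0.5261, -0.1622, 0.1278]
ee_rot: [-3.138, 0.0, 1.474]
wrist_force: [0.5, 0.3, -1.1]
width: 0.0588
finger_force: 30.0
```

Request:
{"api": "send_rows", "payload": {"rows": [[0,0,0,0,0,0],[0,0,0,0,0,0],[0,0,0,0,0,0],[0,0,0,0,0,0]]}}

```text
time: 22.75
tool_pos: [0.5292, -0.159, 0.1288]
ee_rot: [-3.141, -0.001, 1.478]
wrist_force: [0.4, 0.4, -1.1]
width: 0.0583
finger_force: 30.0
```

```bash
python3 - <<'E'
from bench import optics,sensors
import cv2
im=optics.snapshot("side")[:,:,::-1]
cv2.imwrite("pics/s4.png",cv2.resize(im[80:260,220:430],None,fx=3.3,fy=3.3,interpolation=cv2.INTER_CUBIC))
o=sensors.get_obs();print(o["tool_pos"],o["ee_rot"])
E
```

```text
[ 0.52932388 -0.15895144  0.12905122] [-3.14113378e+00 -5.81877173e-04  1.47852188e+00]
```

View pics/s4.png

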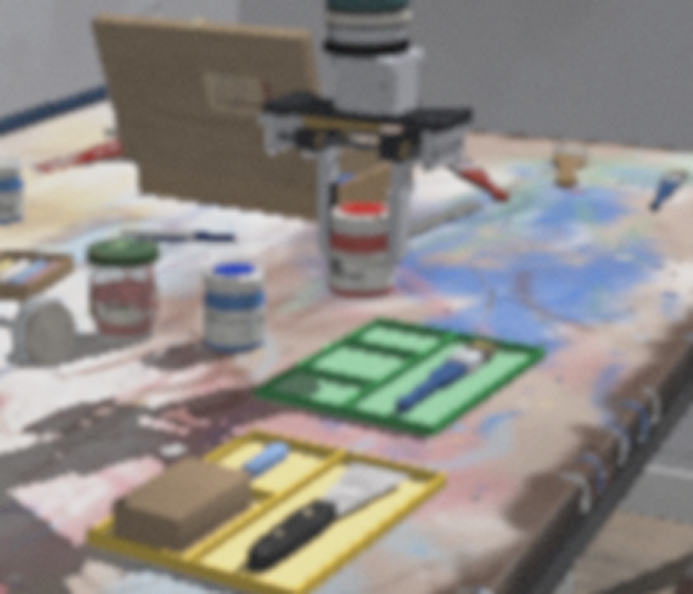

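The red jar (360,245) hangs upright, and the brush lies in the green bay (445,375). I'll lower the jar.

Request:
{"api": "send_rows", "payload": {"rows": [[0,-1,-20,0,0,0],[0,0,-20,0,0,0],[0,0,-15,0,0,0],[0,0,-10,0,0,0],[0,0,-6,0,0,0],[0,0,-3,0,0,0],[0,0,0,0,0,0],[0,0,0,0,0,0]]}}

```text
time: 23.47
tool_pos: [0.5296, -0.1612, 0.0563]
ee_rot: [3.14, 0.0, 1.477]
wrist_force: [-0.2, -0.2, -2.4]
width: 0.0585
finger_force: 30.0
```

Request:
{"api": "send_rows", "payload": {"rows": [[0,0,0,0,0,0],[0,0,0,0,0,0],[0,0,-0.5,0,0,0]]}}

```text
time: 23.72
tool_pos: [0.5294, -0.1614, 0.0559]
ee_rot: [3.14, 0.001, 1.477]
wrist_force: [-0.7, -0.3, -1.3]
width: 0.0583
finger_force: 30.0
```

Request:
{"api": "send_rows", "payload": {"rows": [[0,0,0,0,0,0],[0,0,0,0,0,0],[0,0,0,0,0,0],[0,0,0,0,0,0],[0,0,0,0,0,0]], "grip": 80}}

```text
time: 24.13
tool_pos: [0.529, -0.1612, 0.0552]
ee_rot: [3.141, 0.0, 1.477]
wrist_force: [0.7, 0.5, -0.1]
width: 0.08
finger_force: 0.0
```

Request:
{"api": "send_rows", "payload": {"rows": [[0,0,10,0,0,0],[0,0,20,0,0,0],[0,0,30,0,0,0],[0,0,35,0,0,0],[0,0,35,0,0,0]]}}

```text
time: 24.55
tool_pos: [0.5284, -0.1609, 0.1866]
ee_rot: [-3.141, -0.0, 1.477]
wrist_force: [1.2, -0.2, 0.4]
width: 0.0802
finger_force: 0.0
```

Request:
{"api": "send_rows", "payload": {"rows": [[-20,-34,0,0,0,0],[-20,-34,0,0,0,0],[-20,-34,0,0,0,0],[-20,-34,0,0,0,0],[-20,-34,0,0,0,0],[-20,-34,0,0,0,0],[0,0,0,0,0,0],[0,0,0,0,0,0]]}}

```text
time: 25.22
tool_pos: [0.4078, -0.3668, 0.1856]
ee_rot: [3.141, 0.0, 1.473]
wrist_force: [0.0, -0.4, 0.6]
width: 0.0803
finger_force: 0.0
```

```bash
python3 - <<'E'
from bench import optics
import cv2
im=optics.snapshot("top")[:,:,::-1]
c=cv2.convertScaleAbs(im[165:305,160:350],alpha=1.4,beta=15)
cv2.imwrite("pics/t5.png",cv2.resize(c,None,fx=4,fy=4,interpolation=cv2.INTER_CUBIC))
im=optics.snapshot("side")[:,:,::-1]
cv2.imwrite("pics/s5.png",cv2.resize(im[120:260,220:400],None,fx=3.8,fy=3.8,interpolation=cv2.INTER_CUBIC))
E
```

```text
(no output)
```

View pics/t5.png

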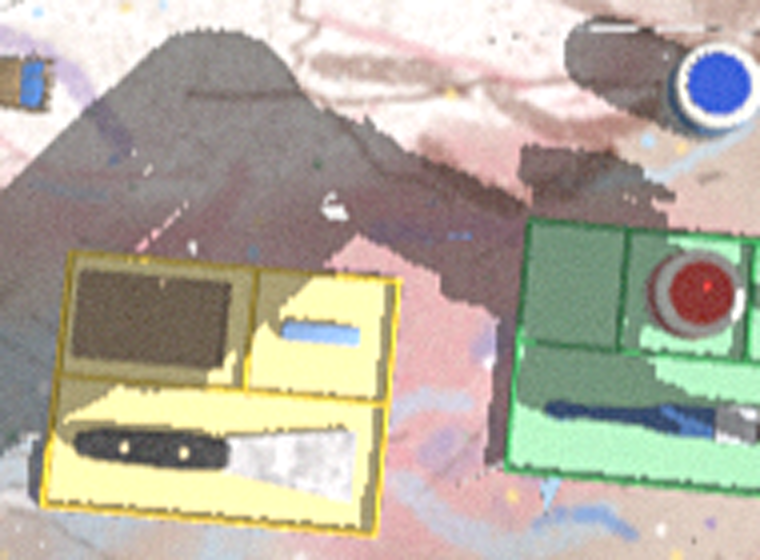

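View pics/s5.png

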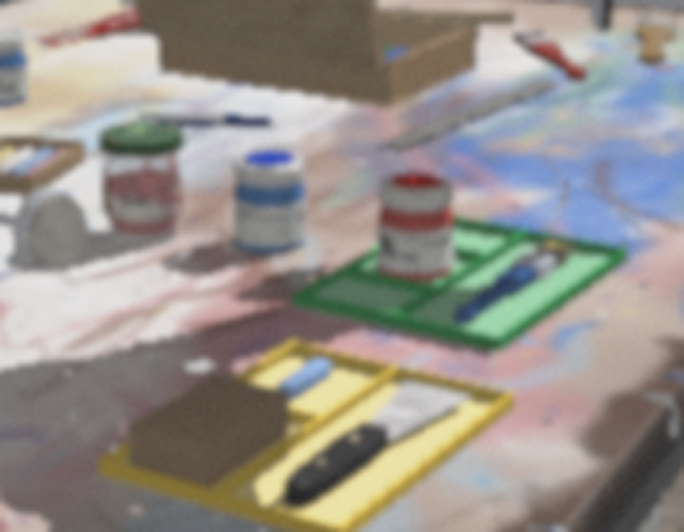

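The red jar stands in the middle pocket (lid centre (700,292)), the brush lies in the bay (handle tip (546,408)), and the yellow kit is intact. I'll check the jar and brush numbers and hand in if they are in range.

```bash
python3 - <<'E'
from h import *
from bench import ticket
a=np.radians(-5.3);R=np.array([[np.cos(a),-np.sin(a)],[np.sin(a),np.cos(a)]])
f=lambda c,z:((crop(160,c,z)-[485.2,-156.1])@R)
j=f([(700,292)],.077)[0]; b=f([(546,408)],.012)[0]; print(j,b)
if abs(j[0]-44)<9 and abs(j[1])<10 and 78<b[1]<108: print(ticket.close_job())
E
```

```text
[43.42303425  0.52134191] [-42.4625722   89.68166099]
the job is handed in; nothing more can be done
None
```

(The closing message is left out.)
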